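# Run a held relay test on the bench tester

## Robot

A 6-joint arm with a two-finger parallel gripper is mounted at the origin on the work surface; the furniture and walls round the work are solid. World frame = base frame: x ahead of the robot, y to its left, z up, the work surface at z = 0. Lengths are in mm, angles in degrees, forces in N, time in s.
With the tool pointing down it reaches from about 350 to 850 mm from the base axis. Payload 8.1 kg.
Tool frame: the origin (TCP) lies between the finger pads; the fingertips stand 22 mm ahead of it and the grasp point (between the pads) lies 3 mm ahead of it; z points along the fingers, y is the line along which they close (so a half turn about z gives the same grasp; the last joint's range is limited). The gripper opens to 85 mm and grips with 20 to 120 N. Pads are 22 mm wide; open, the fingers measure 114 mm over their backs; the gripper's body (76 mm by 85 mm) begins 54 mm behind the grasp point. The pads swing forward as they close: fully open they stand 13 mm farther back than shut.
Start: joints at [63.174, 7.471, 85.268, -0, 87.261, -4.893], TCP at [224.091, 556.587, 253.292] pointing down, gripper open.
Joint ranges: [-169.43, 169.43], [-51.17, 129.36], [1.28, 143.12], [-76.62, 256.62], [0, 156.53], [-152.29, 152.29]. Speed limits (degrees/s): [136.94, 136.94, 159.86, 180, 180, 180].

## Interface

Orientations are given as [roll, pitch, yaw] about the fixed x, y, z axes, in that order (R = Rz(yaw) Ry(pitch) Rx(roll)).
In Python, from bench import r, vision gives the robot as it stands.
- The arm moves only by the tool step_arm, never from a script. Its argument "targets" is a list that holds one entry, the list of rows, each a list of 6 numbers: the shift along the world's x, y, z in mm, then the turn, a rotation vector about the world's x, y, z in rad. In form: [[[x, y, z, rx, ry, rz], ...]]. A call has 1 to 12 rows; each row is the pose to reach, as a shift and turn from the pose commanded when the call began; what a row does not reach only later rows make up. A row lasts 1/12 s, in which the tool goes at most 41.7 mm and 7.16 degrees, less where a joint would pass 70% of its speed; a pose out of reach is approached as far as the arm can. A call with a gripper value outside its range is refused whole. "fingers" is the gripper's target within -1 to 1 (shut at 1, half-way at 0, fully open at -1), set as the call begins (left out, the last holds). The fingers move at their own pace and stop on an object; "newtons" is the grip in N (left out, the last holds). Time passes only in rows, so rows that repeat a pose let the fingers close. It gives the time, the measured TCP pose, the force, the opening and the grip force at its end, in the units of the state.
- r.sense(): the state, without advancing time (a new reading comes with each control period).
- vision.snapshot(name): name is "side" or "top"; returns a dict with "img" (400x640x3 uint8, blue, green, red), "mtx" (3x3 intrinsics, pixels), "D" ([k1, k2, p1, p2, k3] as OpenCV has them; the pictures are not rectified), "eye" and "attitude" of the camera in the world. Camera axes: x right, y up, looking along -z (the intrinsics and any distortion apply to the point x, -y, -z); pixel columns grow to the right and rows downward; lengths in mm; the calibration is good to about 2 mm. A picture is of the moment at which its call begins. There is no depth.
- r.hand_in(): hands the job in; it is judged then, once.
The state is a dict: "time": time; "joint_pos": joint angles; "qd": joint speeds; "joint_efforts": joint torques, N m; "tool_pos": TCP position; "tcp_rot": TCP orientation; "ft_force": force on the tool from outside, world axes, zero at the start; "wrist_torque": the same for the moment, N m; "finger_gap": finger opening in mm; "grip_force": force on a finger pad.
Only numpy, scipy, OpenCV 4.12 (cv2) and the standard library are available. Lean on these libraries where they do the work, as an engineer would, in place of code of your own. Each camera call takes 0.05 s, during which the arm holds its last target. There are 200 camera calls.

## Task

Test the relay that lies in the bench tester: press the tester's round key, then the square key, then the narrow bar key, each fully down and let up again before the next. Then turn the spring-return dial clockwise, past its first two detents to the third (three dots) and no farther, and finish while still holding it there with the gripper: do not let go, or it springs back. Leave the relay, the coil and the circuit board where they are.

Things in the scene. Friction and masses are not known exactly. Their poses are not given: they have to be found in the camera images.
- tester: Bench relay tester: a low grey box, 160 (x) x 190 (y) x 60 mm high, aluminium top plate, fixed to the bench; place and yaw vary. Origin: centre of underside; x to its back (away from the robot at yaw 0), y to its left, z up. On top: three keys in a row along the front (x -52 mm, 56 mm apart), the dial at back right (x +20, y -45 mm), the relay nest at back left (x +35, y +50 mm).
- dial_grip (a point): On the dial's axis, 31 mm above the tester's top (91 above the bench). Black wing knob: skirt 46 mm diameter, up to 8 mm above the top; on it an upright flat-sided bar 46 long x 14 mm thick, 7 to 41 mm above the top, pinched from above. The frame turns with the dial: x along the bar to its pointer (light line), z up; at rest x is 0.6 rad anticlockwise (from above) of the tester's x.
- dial (a joint): Dial angle, rad, growing clockwise seen from above: 0 at rest (dash mark); detents at 0.4 (one dot), 0.8 (two dots), 1.2 (three dots); crests at 0.2, 0.6, 1.0 and 1.4; stop at 1.6. The return spring (0.08 N m at 0, 0.12 at 1.2) beats every detent (about 0.05 N m more or less beside each): let go, the dial springs back to 0.
- key_round_top (a point): Centre of the top of the round key, a grey 28 mm diameter round cap 16 mm above the tester's top (76 above the bench) when up, on a black 48 x 52 x 6 mm plate. The three keys stand in any order along the front row. Axes as the tester's; the point moves with the key.
- key_round (a joint): Travel of the round key, m: 0 up, 0.006 fully down. It starts to move at about 1.5 N, is fully down at 4 N, and springs back up when released.
- latch_round (a joint): Hidden latch inside the tester below the round key, m: 0 until that key is first pressed, then pushed down with it (about 0.005 once the key has been fully down) and stays there: it remembers that the key was pressed. Out of the robot's reach.
- key_square_top (a point): Centre of the top of the square key, a grey 28 x 28 mm square cap 16 mm above the tester's top (76 above the bench) when up, on a black 48 x 52 x 6 mm plate. The three keys stand in any order along the front row. Axes as the tester's; the point moves with the key.
- key_square (a joint): Travel of the square key, m: 0 up, 0.006 fully down. It starts to move at about 1.5 N, is fully down at 4 N, and springs back up when released.
- latch_square (a joint): Hidden latch inside the tester below the square key, m: 0 until that key is first pressed, then pushed down with it (about 0.005 once the key has been fully down) and stays there: it remembers that the key was pressed. Out of the robot's reach.
- key_bar_top (a point): Centre of the top of the bar key, a grey narrow bar, 42 mm along the tester's x and 15 mm along its y, cap 16 mm above the tester's top (76 above the bench) when up, on a black 48 x 52 x 6 mm plate. The three keys stand in any order along the front row. Axes as the tester's; the point moves with the key.
- key_bar (a joint): Travel of the bar key, m: 0 up, 0.006 fully down. It starts to move at about 1.5 N, is fully down at 4 N, and springs back up when released.
- latch_bar (a joint): Hidden latch inside the tester below the bar key, m: 0 until that key is first pressed, then pushed down with it (about 0.005 once the key has been fully down) and stays there: it remembers that the key was pressed. Out of the robot's reach.
- relay: The blue relay module, 37 x 46 x 31 mm, pins up, lying loose in the tester's nest between four 9 mm high walls; the part under test, to be left alone. Origin: centre of its underside.
- coil: A wound coil standing loose on the bench, to the robot's side and right of the tester, in front of the 0.24 m high drawer cabinet, 43 x 46 x 97 mm, to be left alone. Origin: centre of its underside.
- board: A loose green circuit board, 45 x 70 x 17 mm, lying on the bench, to be left alone. Origin: centre of its underside.

How it is judged:
By the outcome, as a careful person would: the job done as asked, in the order asked, and still so for the second after the job is handed in, while the arm keeps its last pose, push and grip.
It also fails if it takes over 58 s, if anything falls off the work surface, if the arm or the gripper's body presses on something with over 40 N, if the wrist force passes 120 N, or if a joint passes its speed limit or range.

## Working session

There is one attempt and no reset: what is moved stays moved. The work goes in short steps, Python scripts to look and compute and a tool call to move; the robot and the scene stay as the last step left them, time stands still between calls to the robot, and variables do not carry over. Pictures are saved under pics/ and viewed, at most 10 in all, crops included, and the job is handed in when it is done.

Besides the shell and the picture viewer there is one more tool, called after "Emit:" by a JSON object that holds its "api" and its "payload", one argument or row to a line. step_arm: Moves the arm, as the interface text tells. Its arguments: {"type":"object","properties":{"targets":{"type":"array"},"fingers":{"type":"number"},"newtons":{"type":"number"}},"required":["targets"]}

```bash
mkdir -p pics; ls; python3 - <<'E'
from bench import r, vision
import cv2
for n in("side","top"):
    s=vision.snapshot(n); cv2.imwrite(f"pics/{n}0.png",s["img"]); print(n,s["mtx"],s["D"],s["eye"],s["attitude"])
print(r.sense())
E
```

```text
pics
side [[500.89137917   0.         326.52955235]
 [  0.         500.89137917 201.70498807]
 [  0.           0.           1.        ]] [-0.01648487  0.          0.          0.          0.        ] [ 300.44241057 1249.9184037   527.70718622] [  70.6919184    -0.54240932 -169.04581388]
top [[520.34650603   0.         317.39469567]
 [  0.         520.34650603 206.68606102]
 [  0.           0.           1.        ]] [-0.04451844  0.          0.          0.          0.        ] [ 406.25452071   53.37251527 1285.68871907] [ 6.45856992e+00 -5.60684712e-02 -9.07300213e+01]
{'time': 0.1, 'joint_pos': array([ 6.31737492e+01,  7.51291663e+00,  8.53233328e+01, -1.35185204e-03,
        8.72617840e+01, -4.89348998e+00]), 'qd': array([ 0.10821209, -0.08710227, -0.08073689,  0.04427795, -0.05682549,
        0.03728708]), 'joint_efforts': array([ 9.65910222e-04, -5.70954323e+01, -5.01939547e+01, -2.09016493e-04,
        8.04132462e-03,  5.80544133e-05]), 'tool_pos': array([223.89209506, 556.16241702, 252.32422817]), 'tcp_rot': array([-1.79902209e+02, -7.01734021e-03,  1.58067299e+02]), 'ft_force': array([ 0.13824077, -0.63909308, -0.53339571]), 'wrist_torque': array([ 0.02062155, -0.02040924,  0.02935692]), 'grip_force': 0.0, 'finger_gap': 85.25807146910714}
```

View pics/top0.png

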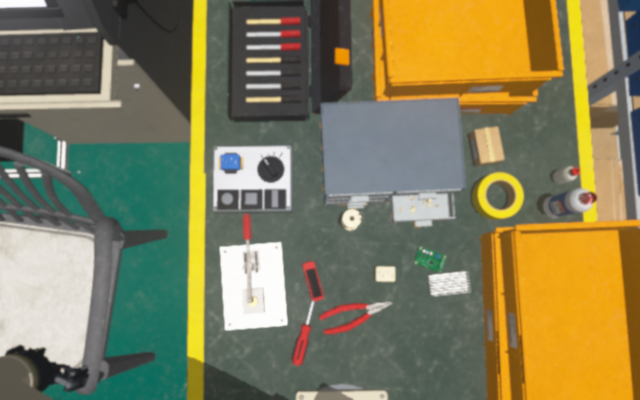

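View pics/side0.png

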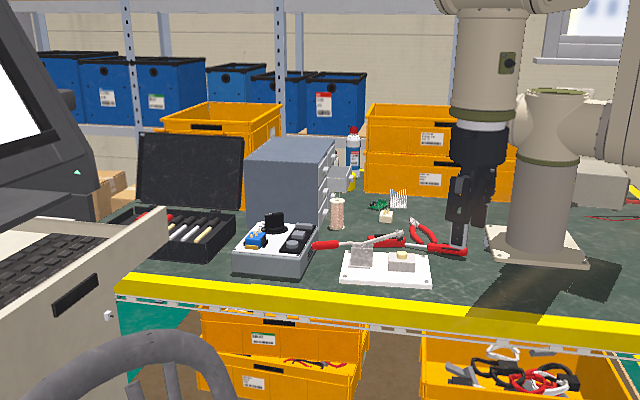

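The top view shows the tester at about (213–291, 146–210). From left to right the keys are round (227,198), square (251,198) and bar (274,198). The dial is at (271,168) and the relay at (231,160). In the side view the tester is at (232–318, 215–275). I'll zoom in on both.

```bash
cat > h.py <<'E'
import numpy as np, cv2
from scipy.spatial.transform import Rotation as R
from bench import r, vision
def ray(s,uv):
    p=cv2.undistortPoints(np.array([[uv]],float),s["mtx"],np.array(s["D"],float))[0,0]
    return np.array(s["eye"]),R.from_euler("xyz",s["attitude"],degrees=True).apply([p[0],-p[1],-1])
def plane(s,uv,z):
    o,d=ray(s,uv); return o+d*(z-o[2])/d[2]
def tri(s1,u1,s2,u2):
    (a,d),(b,e)=ray(s1,u1),ray(s2,u2)
    t=np.linalg.lstsq(np.c_[d,-e],b-a,rcond=None)[0]
    p,q=a+d*t[0],b+e*t[1]; return (p+q)/2,np.linalg.norm(p-q)
def crop(s,x0,y0,w,h,k,name):
    cv2.imwrite(name,cv2.resize(s["img"][y0:y0+h,x0:x0+w],None,fx=k,fy=k,interpolation=cv2.INTER_CUBIC))
E
python3 - <<'E'
from h import *
t,s=vision.snapshot("top"),vision.snapshot("side")
a=cv2.resize(t["img"][135:220,205:300],None,fx=6,fy=6,interpolation=cv2.INTER_CUBIC)
cv2.imwrite("pics/t1.png",a); crop(s,225,200,105,80,7,"pics/s1.png")
# bright top plate
g=t["img"].min(2); m=(g>150).astype(np.uint8); m[:, :207]=0; m[:,300:]=0; m[:140]=0; m[216:]=0
m=cv2.morphologyEx(m,cv2.MORPH_OPEN,np.ones((2,2)))
c=max(cv2.findContours(m,0,2)[0],key=cv2.contourArea)
rect=cv2.minAreaRect(c); print(rect)
for b in cv2.boxPoints(rect): print(b,plane(t,b,60).round(1))
for n,uv in dict(round=(227,198),square=(251,198),bar=(274,198)).items(): print(n,plane(t,uv,76).round(1))
print(plane(t,(271,168),91))
E
```

```text
((252.5, 178.5), (63.0, 77.0), 90.0)
[214. 147.] [692.7 297.4  60. ]
[291. 147.] [690.1 112.   60. ]
[291. 210.] [537.9 113.   60. ]
[214. 210.] [540.2 295.8  60. ]
round [566.4 262.3  76. ]
square [565.6 205.9  76. ]
bar [564.9 151.9  76. ]
[633.6000595  157.48138872  91.        ]
```

View pics/t1.png

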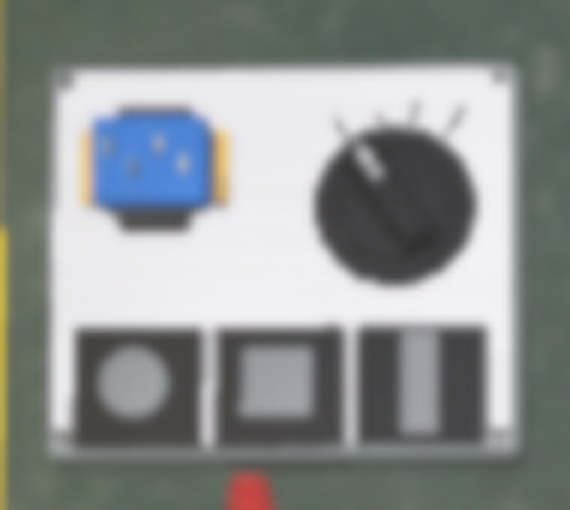

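View pics/s1.png

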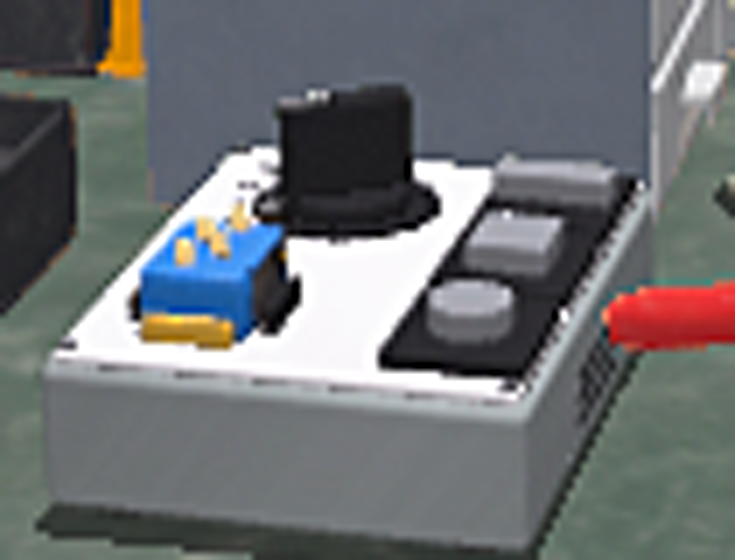

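```bash
python3 - <<'E'
from h import *
t,s=vision.snapshot("top"),vision.snapshot("side")
T=lambda x,y:((x+.5)/6-.5+205,(y+.5)/6-.5+135)
S=lambda x,y:((x+.5)/7-.5+225,(y+.5)/7-.5+200)
P={}
for n,a,b in [("round",(133,382),(471,295)),("square",(277,381),(517,236)),("bar",(420,383),(557,173)),("pointer",(363,150),(318,96))]:
    p,e=tri(t,T(*a),s,S(*b)); print(n,p.round(1),"gap",e.round(1),"plane76",plane(t,T(*a),76).round(1)); P[n]=plane(t,T(*a),76)
d=P["round"]-P["bar"]; print("dist",np.linalg.norm(d),"yaw",np.degrees(np.arctan2(-d[0],d[1])))
print("skirt",plane(t,T(396,205),68).round(1))
y=np.arctan2(-d[0],d[1]); Rz=R.from_euler("z",y)
o=P["square"]-Rz.apply([-52,0,76]); print("origin",o,"dial",o+Rz.apply([20,-45,91]))
# dial top corners both ends
for q in [(350,148),(385,170),(400,255),(435,235)]: print(plane(t,T(*q),101).round(1))
# side key-plate edges on z=60 check: box corners
for q in [(60,345),(520,390),(640,185),(235,150)]: print(plane(s,S(*q),60).round(1))
for q in [(55,66),(515,66),(517,450),(52,450)]: print(plane(t,T(*q),60).round(1))
E
```

```text
round [565.7 262.9  75.8] gap 0.3 plane76 [565.8 262.9  76. ]
square [565.2 206.7  73. ] gap 1.3 plane76 [565.4 206.5  76. ]
bar [564.2 150.7  73.5] gap 0.1 plane76 [563.9 150.6  76. ]
pointer [647.6 169.2 102.9] gap 7.4 plane76 [656.9 172.8  76. ]
dist 112.35357071039712 yaw -0.9343783800595631
skirt [636.2 160.5  68. ]
origin [617.44095546 205.63764429   0.        ] dial [636.70446948 160.31748291  91.        ]
[652.5 175.3 101. ]
[643.7 161.8 101. ]
[610.4 156.1 101. ]
[618.  142.6 101. ]
[692.  293.8  60. ]
[541.6 295.2  60. ]
[540.7 122.9  60. ]
[691.1 121.2  60. ]
[696.2 298.1  60. ]
[693.6 113.4  60. ]
[538.9 113.6  60. ]
[541.2 297.6  60. ]
```

Heights, the 56 mm key pitch and the skirt centre all agree with the text. The tester's yaw is about -0.9°, and the key order from left to right is round, square, bar. I'll move above the round key with the fingers shut.

Emit:
{"api": "step_arm", "payload": {
  "targets": [
    [[15,-13,-3,0,0,0.02],[45,-39,-10,0,0,0.05],[80,-69,-20,0,0,0.09],[115,-99,-30,0,0,0.13],[150,-129,-40,0,0,0.17],[185,-159,-55,0,0,0.21],[220,-189,-70,0,0,0.25],[255,-219,-85,0,0,0.29],[290,-249,-100,0,0,0.33],[320,-275,-115,0,0,0.37],[336,-289,-121,0,0,0.38],[341.4,-293.7,-123,0,0,0.383]]
  ],
  "fingers": 1,
  "newtons": 40
}}

```text
time: 1.3
tool_pos: [567.0, 260.3, 129.0]
tcp_rot: [-180.0, -0.0, 180.0]
ft_force: [-1.1, -0.3, 0.4]
finger_gap: 0.3
grip_force: 0.0
```

Emit:
{"api": "step_arm", "payload": {
  "targets": [
    [[0,0,-5,0,0,0],[0,0,-12,0,0,0],[0,0,-18,0,0,0],[0,0,-22,0,0,0],[0,0,-25,0,0,0],[0,0,-25,0,0,0]]
  ]
}}

```text
time: 1.8
tool_pos: [564.4, 263.8, 104.6]
tcp_rot: [-180.0, -0.1, -179.9]
ft_force: [0.5, 0.6, -0.5]
finger_gap: 0.1
grip_force: 0.0
```

Emit:
{"api": "step_arm", "payload": {
  "targets": [
    [[0,0,-2,0,0,0],[0,0,-4,0,0,0],[0,0,-6,0,0,0],[0,0,-8,0,0,0],[0,0,-9,0,0,0],[0,0,-10,0,0,0],[0,0,-10,0,0,0]]
  ]
}}

```text
time: 2.38
tool_pos: [565.6, 263.1, 95.5]
tcp_rot: [180.0, 0.0, -180.0]
ft_force: [-0.9, 2.5, 1.6]
finger_gap: 0.0
grip_force: 1.2
```

Emit:
{"api": "step_arm", "payload": {
  "targets": [
    [[0,0,-1,0,0,0],[0,0,-2,0,0,0],[0,0,-3,0,0,0],[0,0,-4,0,0,0],[0,0,-4,0,0,0]]
  ]
}}

```text
time: 2.8
tool_pos: [565.6, 263.1, 92.0]
tcp_rot: [180.0, 0.0, -180.0]
ft_force: [-2.9, 2.0, 8.1]
finger_gap: 0.2
grip_force: 3.7
```

Emit:
{"api": "step_arm", "payload": {
  "targets": [
    [[0,0,-1,0,0,0],[0,0,-2,0,0,0],[0,0,-2,0,0,0],[0,0,-2,0,0,0]]
  ]
}}

```text
time: 3.13
tool_pos: [565.8, 263.2, 91.8]
tcp_rot: [180.0, 0.0, -180.0]
ft_force: [-10.0, -1.1, 21.4]
finger_gap: 0.3
grip_force: 10.2
```

It's on the hard stop, so the key is fully down. I'll lift and go over to the square key.

Emit:
{"api": "step_arm", "payload": {
  "targets": [
    [[0,0,4,0,0,0],[0,0,10,0,0,0],[0,0,18,0,0,0],[0,0,22,0,0,0],[0,-10,22,0,0,0],[0,-25,22,0,0,0],[0,-40,22,0,0,0],[-0.5,-52,22,0,0,0],[-0.5,-56.3,22,0,0,0],[-0.5,-56.3,22,0,0,0],[-0.5,-56.3,18,0,0,0],[-0.5,-56.3,13,0,0,0]]
  ]
}}

```text
time: 4.13
tool_pos: [565.4, 206.9, 102.5]
tcp_rot: [180.0, 0.1, 180.0]
ft_force: [-0.2, 1.4, -1.3]
finger_gap: 0.1
grip_force: 0.0
```

Emit:
{"api": "step_arm", "payload": {
  "targets": [
    [[0,0,-2,0,0,0],[0,0,-4,0,0,0],[0,0,-6,0,0,0],[0,0,-8,0,0,0],[0,0,-10,0,0,0],[0,0,-11,0,0,0],[0,0,-12,0,0,0],[0,0,-12.5,0,0,0],[0,0,-12.5,0,0,0],[0,0,-12.5,0,0,0]]
  ]
}}

```text
time: 4.97
tool_pos: [564.9, 207.0, 91.8]
tcp_rot: [180.0, -0.0, -180.0]
ft_force: [-12.3, -2.1, 18.8]
finger_gap: -0.0
grip_force: 9.2
```

Emit:
{"api": "step_arm", "payload": {
  "targets": [
    [[0,0,4,0,0,0],[0,0,10,0,0,0],[0,0,18,0,0,0],[0,0,22,0,0,0],[0,-10,22,0,0,0],[0,-25,22,0,0,0],[-0.5,-40,22,0,0,0],[-1,-52,22,0,0,0],[-1,-56,22,0,0,0],[-1,-56,22,0,0,0],[-1,-56,18,0,0,0],[-1,-56,12.5,0,0,0]]
  ]
}}

```text
time: 5.97
tool_pos: [564.5, 150.8, 102.5]
tcp_rot: [180.0, 0.1, 180.0]
ft_force: [0.5, 0.8, -0.3]
finger_gap: 0.6
grip_force: 0.0
```

Emit:
{"api": "step_arm", "payload": {
  "targets": [
    [[0,0,-2,0,0,0],[0,0,-4,0,0,0],[0,0,-6,0,0,0],[0,0,-8,0,0,0],[0,0,-10,0,0,0],[0,0,-11,0,0,0],[0,0,-12,0,0,0],[0,0,-12.5,0,0,0],[0,0,-12.5,0,0,0],[0,0,-12.5,0,0,0]]
  ]
}}

```text
time: 6.8
tool_pos: [564.0, 151.0, 91.8]
tcp_rot: [180.0, -0.0, -180.0]
ft_force: [-11.6, -1.6, 18.9]
finger_gap: 0.3
grip_force: 9.4
```

Emit:
{"api": "step_arm", "payload": {
  "targets": [
    [[0,0,4,0,0,0],[0,0,14,0,0,0],[0,0,30,0,0,0],[0,0,50,0,0,0],[0,0,68,0,0,0],[5,0,78,0,0,0.1],[20,2,80,0,0,0.2],[36,4,80,0,0,0.3],[52,7,80,0,0,0.4],[65,9,80,0,0,0.5],[72.5,9.8,80,0,0,0.585],[72.5,9.8,80,0,0,0.585]]
  ],
  "fingers": -0.1,
  "newtons": 40
}}

```text
time: 7.8
tool_pos: [637.8, 160.4, 169.9]
tcp_rot: [-180.0, 0.1, -146.3]
ft_force: [0.5, 0.3, 0.0]
finger_gap: 46.9
grip_force: 0.0
```

```bash
python3 - <<'E'
from h import *
s=vision.snapshot("side"); crop(s,215,130,130,150,4,"pics/s2.png")
q=r.sense(); print(q["tool_pos"],q["tcp_rot"],q["finger_gap"],q["joint_pos"])
E
```

```text
[636.93370654 160.35875922 169.74541159] [-1.79993648e+02  5.05558024e-03 -1.46557084e+02] 46.91782868073317 [ 9.66256862e+00  1.89495424e+01  8.08243337e+01 -3.82951735e-03
  8.02189364e+01 -1.13779696e+02]
```

View pics/s2.png

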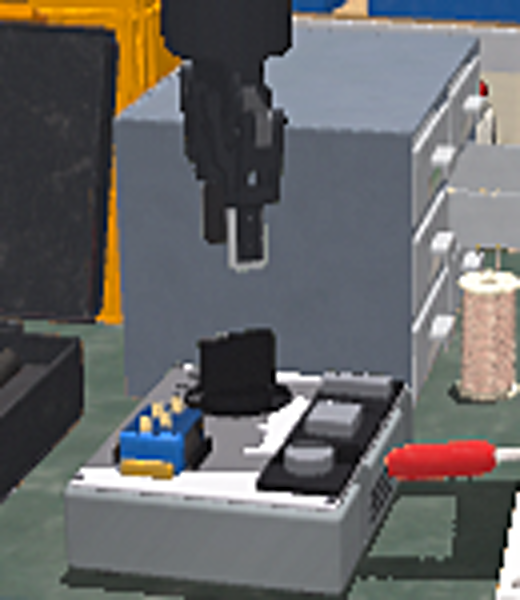

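The gripper stands straight above the knob, which is at (237,370) in the crop. All three keys are back up and the relay is untouched. I'll descend and pinch.

Emit:
{"api": "step_arm", "payload": {
  "targets": [
    [[0,0,-6,0,0,0],[0,0,-18,0,0,0],[0,0,-32,0,0,0],[0,0,-46,0,0,0],[0,0,-58,0,0,0],[0,0,-67,0,0,0],[0,0,-72,0,0,0],[0,0,-74,0,0,0],[0,0,-75,0,0,0],[0,0,-75,0,0,0]]
  ]
}}

```text
time: 8.68
tool_pos: [636.9, 160.4, 95.2]
tcp_rot: [-180.0, 0.0, -146.5]
ft_force: [0.4, 0.2, -0.2]
finger_gap: 46.8
grip_force: 0.0
```

Emit:
{"api": "step_arm", "payload": {
  "targets": [
    [[0,0,0,0,0,0],[0,0,0,0,0,0],[0,0,0,0,0,0],[0,0,0,0,0,0],[0,0,0,0,0,0],[0,0,0,0,0,0],[0,0,0,0,0,0],[0,0,0,0,0,0]]
  ],
  "fingers": 1,
  "newtons": 40
}}

```text
time: 9.35
tool_pos: [636.2, 161.8, 95.9]
tcp_rot: [179.9, 0.1, -146.4]
ft_force: [-5.3, 5.7, 5.6]
finger_gap: 13.8
grip_force: 42.2
```

```bash
python3 - <<'E'
from h import *
q=r.sense()
for k in ("tool_pos","tcp_rot","ft_force","wrist_torque","finger_gap","grip_force"): print(k,np.round(q[k],2))
E
```

```text
tool_pos [636.23 161.83  95.94]
tcp_rot [ 1.7991e+02  6.0000e-02 -1.4642e+02]
ft_force [-5.29  5.66  5.56]
wrist_torque [0.75 0.73 0.04]
finger_gap 13.78
grip_force 42.2
```

Pinched: gap 13.8 mm, as the bar should give, and about 1.5 mm off-centre along the closing line. I'll centre on the axis and turn.

Emit:
{"api": "step_arm", "payload": {
  "targets": [
    [[-0.7,1.2,0,0,0,0],[-0.7,1.2,0,0,0,-0.05],[-0.7,1.2,0,0,0,-0.12],[-0.7,1.2,0,0,0,-0.2],[-0.7,1.2,0,0,0,-0.28],[-0.7,1.2,0,0,0,-0.36],[-0.7,1.2,0,0,0,-0.44],[-0.7,1.2,0,0,0,-0.52],[-0.7,1.2,0,0,0,-0.6],[-0.7,1.2,0,0,0,-0.68],[-0.7,1.2,0,0,0,-0.75],[-0.7,1.2,0,0,0,-0.8]]
  ],
  "newtons": 50
}}

```text
time: 10.35
tool_pos: [635.9, 162.6, 95.9]
tcp_rot: [179.9, 0.0, 167.5]
ft_force: [-3.0, 4.1, 5.3]
finger_gap: 12.9
grip_force: 50.5
```

```bash
python3 - <<'E'
from h import *
q=r.sense()
for k in ("tool_pos","tcp_rot","ft_force","wrist_torque","finger_gap","grip_force","joint_pos"): print(k,np.round(q[k],2))
E
```

```text
tool_pos [635.91 162.61  95.95]
tcp_rot [1.7992e+02 2.0000e-02 1.6751e+02]
ft_force [-3.01  4.08  5.33]
wrist_torque [0.53 0.63 0.14]
finger_gap 12.92
grip_force 50.48
joint_pos [ 9.840e+00  2.270e+01  8.420e+01  7.000e-02  7.304e+01 -6.769e+01]
```

Emit:
{"api": "step_arm", "payload": {
  "targets": [
    [[0,0,0,0,0,-0.06],[0,0,0,0,0,-0.13],[0,0,0,0,0,-0.2],[0,0,0,0,0,-0.27],[0,0,0,0,0,-0.33],[0,0,0,0,0,-0.37],[0,0,0,0,0,-0.39],[0,0,0,0,0,-0.4],[0,0,0,0,0,-0.4],[0,0,0,0,0,-0.4],[0,0,0,0,0,-0.4],[0,0,0,0,0,-0.4]]
  ]
}}

```text
time: 11.35
tool_pos: [636.0, 163.0, 96.0]
tcp_rot: [179.9, -0.0, 144.8]
ft_force: [-2.8, 5.8, 5.2]
finger_gap: 13.1
grip_force: 50.4
```

```bash
python3 - <<'E'
from h import *
q=r.sense()
for k in ("tool_pos","tcp_rot","ft_force","wrist_torque","finger_gap","grip_force"): print(k,np.round(q[k],2))
t,s=vision.snapshot("top"),vision.snapshot("side")
a=cv2.resize(t["img"][125:225,200:310],(440,400),interpolation=cv2.INTER_CUBIC)
b=cv2.resize(s["img"][210:290,225:325],(350,400)[::1],interpolation=cv2.INTER_CUBIC)
cv2.imwrite("pics/c3.png",np.hstack([a,b]))
E
```

```text
tool_pos [636.02 162.98  96.  ]
tcp_rot [ 1.7988e+02 -1.0000e-02  1.4482e+02]
ft_force [-2.81  5.81  5.18]
wrist_torque [0.72 0.62 0.15]
finger_gap 13.12
grip_force 50.37
```

View pics/c3.png

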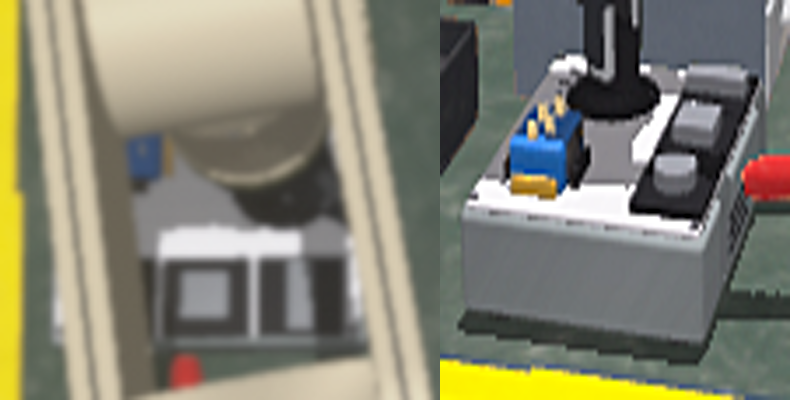

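The tool has turned 1.20 rad with the bar still pinched. The wrist torque rose by about 0.11 N m, which matches the spring at the third detent. In the side view the keys are up and the relay sits in its nest. Handing in.

```bash
python3 -c "
from bench import r
print(r.hand_in())"
```

```text
the job is handed in; nothing more can be done
None
```

I pressed the round, square and bar keys in that order, each to its stop and released, then turned the dial 1.2 rad to the third detent and handed the job in with the gripper still holding it there; the hand-in returned no verdict.

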